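# Feel the lip of the tilting glass bin for chips

## Task

Before the smoked-glass tilting bin is filled, check its front lip for chips: stroke the fingertips along the top of the lip from its left end to its right end as seen from the robot, keeping touch all the way but so lightly that the bin rocks no more than slightly on its pin. Then take the hand away and let the bin sit back on its rests. Grip nothing, and leave the thimbles, darning egg and ring box where they stand.

Things in the scene. Friction and masses are not known exactly. Their poses are not given: they have to be found in the camera images.
- stand: fixed stand of the tilting bin, on the frosted glass shelf (shelf top 40 mm above the work surface): walnut plinth 115 x 200 x 12 mm, two brass cheeks 96 mm high with the pivot pin, and on them the bin. Origin: underside of the plinth, 83 mm below the pin, midway between the cheeks; x to the back of the bin, away from the robot; y along the pin to the robot's left; z up.
- bin (a joint): forward tilt of the bin, rad: 0 = level on its rear rests; the front lip goes down as it grows, to 0.45. Smoked-glass open box 160 mm wide, rim 123 mm front to back, about 0.95 kg, heavier at the back: it stays put until the lip is pressed with some 2 to 8 N, then tips at much the same force, 0.1 rad for each 6.5 mm of lip travel, and falls back when let go. More than 0.2 is too far.
- lip_left (a point): top of the front lip at its left end, 117 mm above the shelf. The lip is the straight bin edge nearest the robot, at the head of the outward-sloping front wall: a polished round bead of smoked glass 8 mm thick (x), 160 mm long (y), its top 4 mm above the rest of the rim. Axes as stand, turning with the bin.
- lip_mid (a point): top of the front lip at the middle of its length, 80 mm from either end and 65 mm in front of the pin and 34 mm above it; axes as stand, turning with the bin. The place of the touch along the lip is taken from the tool centre between the fingertips (TCP), so shut fingers serve best.
- lip_right (a point): top of the front lip at its right end as the robot sees it; axes as stand, turning with the bin.
- pewter_thimble: loose grey pewter thimble with a dimpled crown, mouth down, 21 mm across, 25 mm high; origin at the centre of its underside. Like the other three pieces it stands on the shelf in one of four places: in front of the bin at left or right, or beside it at left or right.
- porcelain_thimble: loose white porcelain thimble with small blue flowers, mouth down, 23 mm across, 28 mm high; origin at the centre of its underside
- darning_egg: loose brass darning egg standing in a turned walnut cup, 45 mm across, 65 mm high together; origin at the centre of the cup's underside
- ring_box: loose walnut ring box, closed, 55 x 55 mm, 39 mm high; origin at the centre of its underside
Not all that is in view belongs to the job. What is shaped like the ring_box but turquoise is not meant.

How it is judged:
On the way, in this order (a step that is already met when the one before it is completed fails the run):
1. a fingertip rests on the front lip at its left end (tool centre within 27 mm inside or 15 mm outside the end) (contact force between the fingers and stand above 0.15 N and y of the grasp point in the frame of lip_mid between 0.053 and 0.095 m and x of the grasp point in the frame of lip_mid between -0.035 and 0.035 m and z of the grasp point in the frame of lip_mid above 0.006 m), for 0.05 s.
2. still touching the lip at 40 mm left of the middle (within 8 mm) (contact force between the fingers and stand above 0.15 N and y of the grasp point in the frame of lip_mid between 0.032 and 0.048 m and x of the grasp point in the frame of lip_mid between -0.035 and 0.035 m and z of the grasp point in the frame of lip_mid above 0.006 m), for 0.02 s.
3. still touching the lip at 20 mm left of the middle (within 8 mm) (contact force between the fingers and stand above 0.15 N and y of the grasp point in the frame of lip_mid between 0.012 and 0.028 m and x of the grasp point in the frame of lip_mid between -0.035 and 0.035 m and z of the grasp point in the frame of lip_mid above 0.006 m), for 0.02 s.
4. still touching the lip at the middle (within 8 mm) (contact force between the fingers and stand above 0.15 N and y of the grasp point in the frame of lip_mid between -0.008 and 0.008 m and x of the grasp point in the frame of lip_mid between -0.035 and 0.035 m and z of the grasp point in the frame of lip_mid above 0.006 m), for 0.02 s.
5. still touching the lip at 20 mm right of the middle (within 8 mm) (contact force between the fingers and stand above 0.15 N and y of the grasp point in the frame of lip_mid between -0.028 and -0.012 m and x of the grasp point in the frame of lip_mid between -0.035 and 0.035 m and z of the grasp point in the frame of lip_mid above 0.006 m), for 0.02 s.
6. still touching the lip at 40 mm right of the middle (within 8 mm) (contact force between the fingers and stand above 0.15 N and y of the grasp point in the frame of lip_mid between -0.048 and -0.032 m and x of the grasp point in the frame of lip_mid between -0.035 and 0.035 m and z of the grasp point in the frame of lip_mid above 0.006 m), for 0.02 s.
7. still touching the lip at its right end (tool centre within 27 mm inside or 15 mm outside the end) (contact force between the fingers and stand above 0.15 N and y of the grasp point in the frame of lip_mid between -0.095 and -0.053 m and x of the grasp point in the frame of lip_mid between -0.035 and 0.035 m and z of the grasp point in the frame of lip_mid above 0.006 m), for 0.05 s.
At the end, for the whole second after the job is handed in: The lip has been stroked from left end to right end, the bin sits back on its rests (tilt under 0.03 rad), and the two thimbles, the egg and the ring box stand upright within 8 mm of where they began (value of joint bin below 0.03 rad and distance of each of pewter_thimble, porcelain_thimble, darning_egg, ring_box from where it was at the start of the episode below 0.008 m and angle between each of pewter_thimble, porcelain_thimble, darning_egg, ring_box's own z axis and vertical below 0.15 rad); the robot touches nothing.
It fails at once if the bin is tipped forward by more than 0.2 rad (value of joint bin above 0.2 rad).
It fails at once if the bin or its stand is pressed or struck with more than 15 N (contact force between the arm and stand above 15 N).
It fails at once if the bin is touched with the fingers reaching down past the lip (tool centre lower than the lip's top), as in gripping it (contact force between the fingers and stand above 0.15 N and z of the grasp point in the frame of lip_mid below 0 m).
It fails at once if a thimble, the egg or the ring box is lifted, carried or pushed away (more than 12 mm) (distance of any of pewter_thimble, porcelain_thimble, darning_egg, ring_box from where it was at the start of the episode above 0.012 m).
It also fails if it takes over 42 s, if anything falls off the work surface, if the arm or the gripper's body presses on something with over 40 N, if the wrist force passes 120 N, or if a joint passes its speed limit or range.

## Robot

A 6-joint arm with a two-finger parallel gripper is mounted at the origin on the work surface. World frame = base frame: x ahead of the robot, y to its left, z up, the work surface at z = 0. Lengths are in m, angles in rad, forces in N, time in s.
With the tool pointing down it reaches from about 0.225 to 0.875 m from the base axis. Payload 3.4 kg.
Tool frame: the origin (TCP) lies between the finger pads, 19 mm behind the fingertips; this is the grasp point; z points along the fingers, y is the line along which they close (so a half turn about z gives the same grasp; the last joint's range is limited). The gripper opens to 85 mm and grips with 20 to 120 N. Pads are 22 mm wide; open, the fingers measure 114 mm over their backs; the gripper's body (76 mm by 85 mm) begins 54 mm behind the grasp point. The pads swing forward as they close: fully open they stand 13 mm farther back than shut.
Start: joints at [1.165, 0.276, 1.505, -0, 1.361, -0.121], TCP at [0.162, 0.552, 0.25] pointing down, gripper open.
Joint ranges: [-2.89, 2.89], [-0.75, 2.08], [0.22, 2.7], [-1.18, 4.32], [0.11, 2.71], [-2.7, 2.7]. Speed limits (rad/s): [2.57, 2.57, 3.14, 3.14, 3.14, 3.14].

## Interface

Orientations are given as a unit quaternion [w, x, y, z].
In Python, from rig import manip gives the robot as it stands.
- The arm moves only by the shell command python3 -m pendant 'ROWS' [FORCE]. ROWS is JSON, a list of rows, each an object of numbers: "jaw": the opening, from -1 (shut) to 1 (fully open); "tx", "ty", "tz": the shift along the world's x, y, z in cm; "ax", "ay", "az": the turn, a rotation vector about the world's x, y, z in degrees. In form: [{"jaw": .., "tx": .., "ty": .., "tz": .., "ax": .., "ay": .., "az": ..}, ...]. A call has 1 to 10 rows; each row is the pose to reach, as a shift and turn from the pose commanded when the call began; what a row does not reach only later rows make up. A row lasts 1/8 s, in which the tool goes at most 62.5 mm and 10.7 degrees, less where a joint would pass 70% of its speed; a pose out of reach is approached as far as the arm can. A call with a gripper value outside its range is refused whole. The fingers move at their own pace and stop on an object; FORCE is the grip in N (left out, the last holds). Time passes only in rows, so rows that repeat a pose let the fingers close. It gives the time, the measured TCP pose, the force, the opening and the grip force at its end, in the units of the state.
- manip.get_state(): the state, without advancing time (a new reading comes with each control period).
- manip.get_image(name): name is "scene" or "top"; returns a dict with "pixels" (384x512x3 uint8, blue, green, red), "depth" (384x512 float32, m along the optical axis (not along the pixel's ray), 0 where there is no reading), "fx", "fy", "cx", "cy" (pixels), "D" ([k1, k2, p1, p2, k3] as OpenCV has them; the pictures are not rectified), "pose" (4x4, takes a point from camera to world coordinates). Camera axes: x right, y down, z forward; pixel columns grow to the right and rows downward; lengths in m; the calibration is good to about 2 mm. A picture is of the moment at which its call begins.
- manip.sign_off(): hands the job in; it is judged then, once.
The state is a dict: "clock": time; "qpos": joint angles; "qd": joint speeds; "effort": joint torques, N m; "position": TCP position; "ee_rot": TCP orientation; "contact_force": force on the tool from outside, world axes, zero at the start; "moment": the same for the moment, N m; "width": finger opening in m; "gripper_force": force on a finger pad.
Only numpy, scipy, OpenCV 4.12 (cv2) and the standard library are available. Lean on these libraries where they do the work, as an engineer would, in place of code of your own. Each camera call takes 0.05 s, during which the arm holds its last target. There are 200 camera calls.

## Working session

There is one attempt and no reset: what is moved stays moved. The work goes in short steps, Python scripts to look and compute and a shell command to move; the robot and the scene stay as the last step left them, time stands still between calls to the robot, and variables do not carry over. Pictures are saved under pics/ and viewed, at most 10 in all, crops included, and the job is handed in when it is done.

```bash
mkdir -p pics
python3 - <<'E'
from rig import manip
import cv2,numpy as np,pickle
for n in("scene","top"):
    d=manip.get_image(n); pickle.dump(d,open(n+".pkl","wb")); cv2.imwrite(f"pics/{n}0.png",d["pixels"]); print(n,d["fx"],d["cx"],d["D"],np.round(d["pose"],3).tolist())
print(manip.get_state())
E
```

```text
scene 405.6864487149496 263.0248226846935 [-0.02547045  0.          0.          0.          0.        ] [[0.502, 0.487, -0.715, 1.212], [0.865, -0.27, 0.423, -0.461], [0.013, -0.831, -0.557, 0.68], [0.0, 0.0, 0.0, 1.0]]
top 484.95896065048174 249.3256688446028 [0.02007699 0.         0.         0.         0.        ] [[-0.027, -0.982, 0.185, 0.247], [-1.0, 0.025, -0.015, -0.024], [0.01, -0.186, -0.983, 1.347], [0.0, 0.0, 0.0, 1.0]]
{'clock': 0.1, 'qpos': array([ 1.16499688e+00,  2.76562572e-01,  1.50605199e+00, -1.15548765e-05,
        1.36072902e+00, -1.21012202e-01]), 'qd': array([ 1.68512651e-03, -1.99515208e-03, -2.54586254e-03,  1.29859066e-03,
        3.14134226e-05, -1.38004486e-04]), 'effort': array([ 1.80737559e-03, -4.17699444e+01, -2.46407068e+01, -9.46495362e-06,
        5.69622527e-03,  2.82019425e-05]), 'position': array([0.16137733, 0.5514012 , 0.24919051]), 'ee_rot': array([-2.22490912e-04,  1.41911664e-01,  9.89878939e-01, -8.46741031e-04]), 'contact_force': array([-0.41473037, -0.3956792 , -1.47507582]), 'moment': array([ 0.07459447,  0.0126994 , -0.02004707]), 'gripper_force': 0.0, 'width': 0.08547718774197632}
```

View pics/scene0.png

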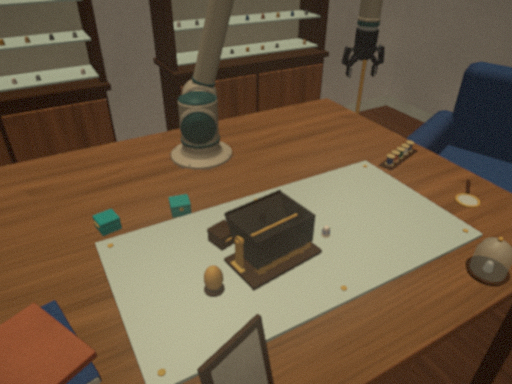

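View pics/top0.png

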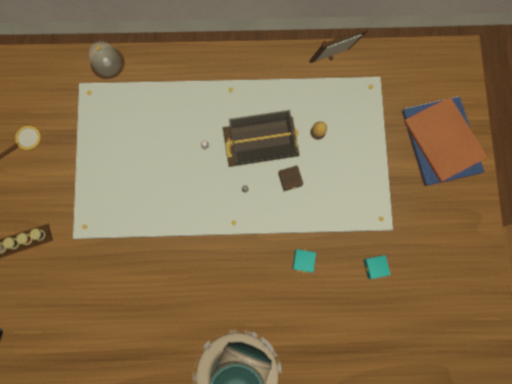

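Top picture: up is away from the robot, left is its left. The bin is at about (261,138), with its lip along the lower edge from (228,163) to (298,157). Around it are the pewter thimble (245,188), ring box (291,178), porcelain thimble (205,145) and egg (319,129). The turquoise boxes (305,261) and (377,267) are decoys.

Things that could be taken for the lip: the lower (robot-side) bin edge at about (263,160), the far rim at about (262,115), and the plinth's front edge. I choose the lower edge and will check it in a crop with depth.

```bash
cat > h.py <<'E'
import numpy as np,cv2
def K(d): return np.array([[d["fx"],0,d["cx"]],[0,d["fy"],d["cy"]],[0,0,1.]])
def proj(d,P):
    T=np.linalg.inv(d["pose"]); return cv2.projectPoints(np.float64(P),cv2.Rodrigues(T[:3,:3])[0],T[:3,3],K(d),np.array(d["D"]))[0][:,0]
def cloud(d):
    h,w=d["depth"].shape; g=np.stack(np.meshgrid(np.arange(w),np.arange(h)),-1).reshape(-1,1,2).astype(float)
    n=cv2.undistortPoints(g,K(d),np.array(d["D"]))[:,0]; z=d["depth"].reshape(-1,1)
    return (np.c_[n*z,z]@d["pose"][:3,:3].T+d["pose"][:3,3]).reshape(h,w,3)
E
python3 - <<'E'
import pickle,cv2,numpy as np; from h import *
d=pickle.load(open("top.pkl","rb"));C=cloud(d)
np.set_printoptions(suppress=True,precision=3)
for r in range(104,172,4): print(r,*[C[r,c].round(3) for c in(235,262,290)])
for n,(c,r) in dict(pew=(245,188),box=(291,178),porc=(205,145),egg=(319,129)).items(): print(n,C[r,c])
cv2.imwrite("pics/crop.png",cv2.resize(d["pixels"][95:205,190:340],None,fx=5.3,fy=5.3,interpolation=cv2.INTER_CUBIC))
E
```

```text
104 [ 0.733 -0.01   0.04 ] [ 0.731 -0.087  0.041] [ 0.73  -0.166  0.038]
108 [ 0.724 -0.01   0.033] [ 0.719 -0.086  0.041] [ 0.717 -0.165  0.042]
112 [ 0.709 -0.01   0.043] [ 0.708 -0.086  0.038] [ 0.247 -0.024  1.347]
116 [ 0.697 -0.009  0.041] [ 0.661 -0.081  0.141] [ 0.655 -0.152  0.154]
120 [ 0.65  -0.01   0.148] [ 0.661 -0.082  0.109] [ 0.645 -0.152  0.152]
124 [ 0.651 -0.01   0.11 ] [ 0.66  -0.083  0.079] [ 0.637 -0.152  0.145]
128 [ 0.65  -0.009  0.08 ] [ 0.646 -0.082  0.087] [ 0.63  -0.153  0.133]
132 [ 0.638 -0.009  0.081] [ 0.635 -0.082  0.085] [ 0.62  -0.153  0.129]
136 [ 0.625 -0.009  0.089] [ 0.625 -0.082  0.082] [ 0.617 -0.155  0.104]
140 [ 0.616 -0.008  0.082] [ 0.612 -0.081  0.088] [ 0.609 -0.156  0.091]
144 [ 0.604 -0.008  0.082] [ 0.603 -0.081  0.082] [ 0.599 -0.156  0.088]
148 [ 0.574 -0.009  0.152] [ 0.592 -0.081  0.079] [ 0.581 -0.153  0.115]
152 [ 0.563 -0.009  0.154] [ 0.573 -0.079  0.109] [ 0.562 -0.149  0.144]
156 [ 0.554 -0.008  0.148] [ 0.554 -0.077  0.144] [ 0.549 -0.148  0.155]
160 [ 0.548 -0.008  0.132] [ 0.541 -0.077  0.15 ] [ 0.567 -0.159  0.04 ]
164 [ 0.555 -0.007  0.056] [ 0.558 -0.081  0.036] [ 0.555 -0.159  0.039]
168 [ 0.548 -0.006  0.04 ] [ 0.546 -0.081  0.039] [ 0.534 -0.154  0.084]
pew [ 0.487 -0.032  0.062]
box [ 0.507 -0.155  0.082]
porc [0.61  0.075 0.058]
egg [ 0.635 -0.234  0.101]
```

View pics/crop.png

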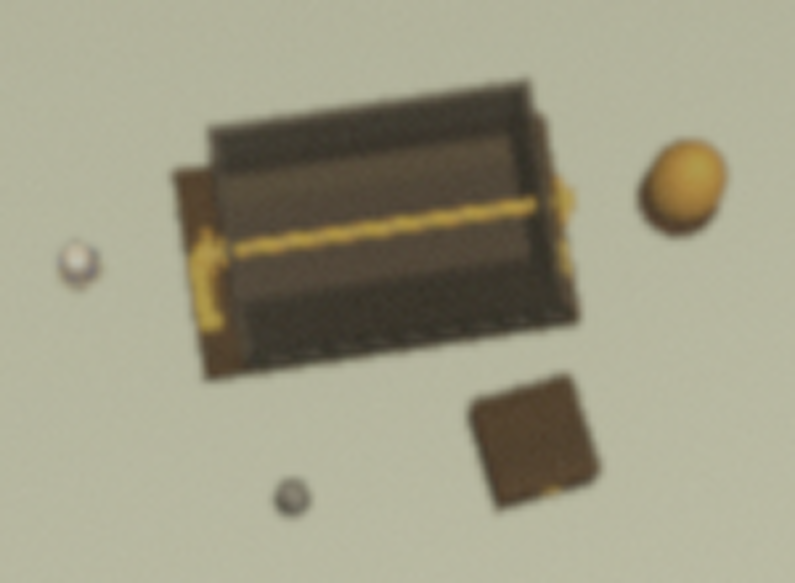

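The crop shows the bead-edged front lip from crop (240,365) to (578,320), which is px (235,164) to (299,155). It is yawed about 7°, and the ring box sits close in front at the right. I'll fit the pose from the corners and the depth.

Run:
```python
import pickle,cv2,numpy as np; from h import *; from scipy.optimize import least_squares as LS
np.set_printoptions(suppress=True,precision=4)
d=pickle.load(open("top.pkl","rb"));C=cloud(d)
uv=np.array([(240,365),(578,320),(530,82),(210,128),(205,380),(175,170)])/5.3+[190,95]-.4
M=np.array([(-.069,.08,.113),(-.069,-.08,.113),(.054,-.08,.113),(.054,.08,.113),(-.0575,.1,.012),(.0575,.1,.012)])
def W(p,M): c,s=np.cos(p[2]),np.sin(p[2]); return np.c_[p[0]+c*M[:,0]-s*M[:,1],p[1]+s*M[:,0]+c*M[:,1],.04+M[:,2]]
f=lambda p:(proj(d,W(p,M))-uv).ravel()
r=LS(f,[.61,-.08,.12]);print("top",r.x,r.fun.reshape(-1,2))
P=C[145:170,225:305].reshape(-1,3);P=P[(P[:,2]>.147)&(P[:,2]<.165)]
k=np.polyfit(P[:,1],P[:,0],1);print("lip depth line",k,np.arctan(-k[0]),P[:,1].min(),P[:,1].max(),len(P),np.std(P[:,0]-np.polyval(k,P[:,1])))
L=np.array([(-.065,y,.117) for y in(.08,0,-.08)]);print(W(r.x,L), np.polyval(k,W(r.x,L)[:,1]))
s=pickle.load(open("scene.pkl","rb"));im=s["pixels"].copy()
x0,y0=190,180;im=cv2.resize(im[y0:y0+115,x0:x0+150],None,fx=5.3,fy=5.3,interpolation=cv2.INTER_CUBIC)
for q in (proj(s,W(r.x,np.r_[M,L]))-[x0,y0]+.5)*5.3: cv2.circle(im,tuple(int(v) for v in q),4,(0,0,255),1)
cv2.imwrite("pics/sc.png",im)
from rig import manip;print(manip.get_state()["position"])
```

```text
top [ 0.6118 -0.0806  0.1017] [[ 0.1471 -0.633 ]
 [-1.0707  0.1277]
 [ 1.0268 -0.803 ]
 [-0.0769 -2.0793]
 [-0.3386  2.0192]
 [ 0.3349  1.5789]]
lip depth line [-0.0703  0.5428] 0.07020377414046992 -0.16842627759516637 -0.003824859940962034 278 0.010103646189436382
[[ 0.539  -0.0076  0.157 ]
 [ 0.5472 -0.0872  0.157 ]
 [ 0.5553 -0.1668  0.157 ]] [0.5433 0.5489 0.5545]
[0.1614 0.5514 0.2492]
```

View pics/sc.png

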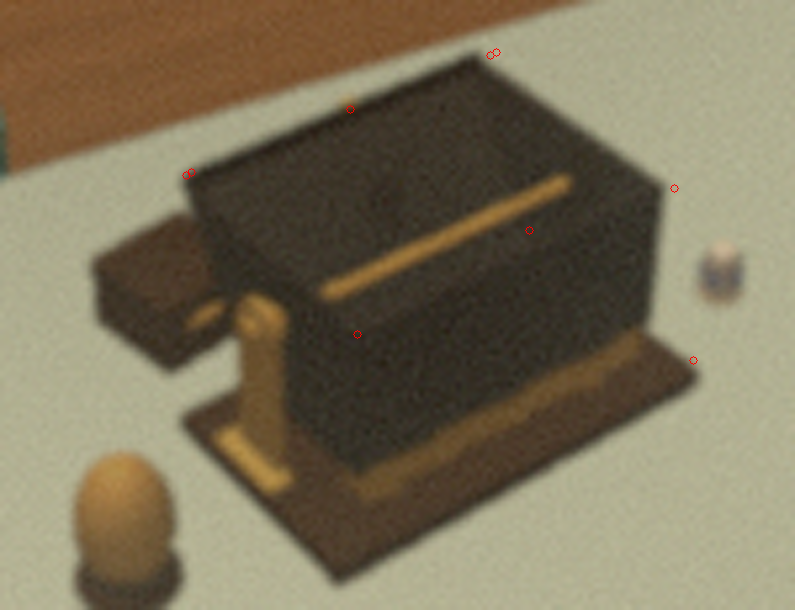

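Both views agree to within about 3 mm. Lip middle is at about (0.548, -0.0885, 0.157) with yaw about 0.09. I'll shut the fingers and go above the left end at (0.542, -0.021).

```bash
python3 -m pendant '[{"jaw":-1,"tx":3,"ty":-4.5,"tz":0},{"jaw":-1,"tx":6,"ty":-9,"tz":0},{"jaw":-1,"tx":9,"ty":-13.5,"tz":0},{"jaw":-1,"tx":12,"ty":-18,"tz":0},{"jaw":-1,"tx":15,"ty":-22.5,"tz":0},{"jaw":-1,"tx":18,"ty":-27,"tz":0},{"jaw":-1,"tx":21,"ty":-31.5,"tz":0},{"jaw":-1,"tx":24,"ty":-36,"tz":0},{"jaw":-1,"tx":27,"ty":-40.5,"tz":0},{"jaw":-1,"tx":30,"ty":-45,"tz":0}]' 20
python3 -m pendant '[{"jaw":-1,"tx":2.7,"ty":-4,"tz":0},{"jaw":-1,"tx":5.4,"ty":-8,"tz":0},{"jaw":-1,"tx":8,"ty":-12.2,"tz":-2},{"jaw":-1,"tx":8,"ty":-12.2,"tz":-4},{"jaw":-1,"tx":8,"ty":-12.2,"tz":-5},{"jaw":-1,"tx":8,"ty":-12.2,"tz":-5},{"jaw":-1,"tx":8,"ty":-12.2,"tz":-5},{"jaw":-1,"tx":8,"ty":-12.2,"tz":-5}]'
python3 - <<'E'
from rig import manip;import cv2
d=manip.get_image("scene");cv2.imwrite("pics/s1.png",cv2.resize(d["pixels"][130:295,180:400],None,fx=3.6,fy=3.6,interpolation=cv2.INTER_CUBIC))
E
```

```text
invalid input at $[0]: expected keys jaw, tx, ty, tz, ax, ay, az
invalid input at $[0]: expected keys jaw, tx, ty, tz, ax, ay, az
```

View pics/s1.png

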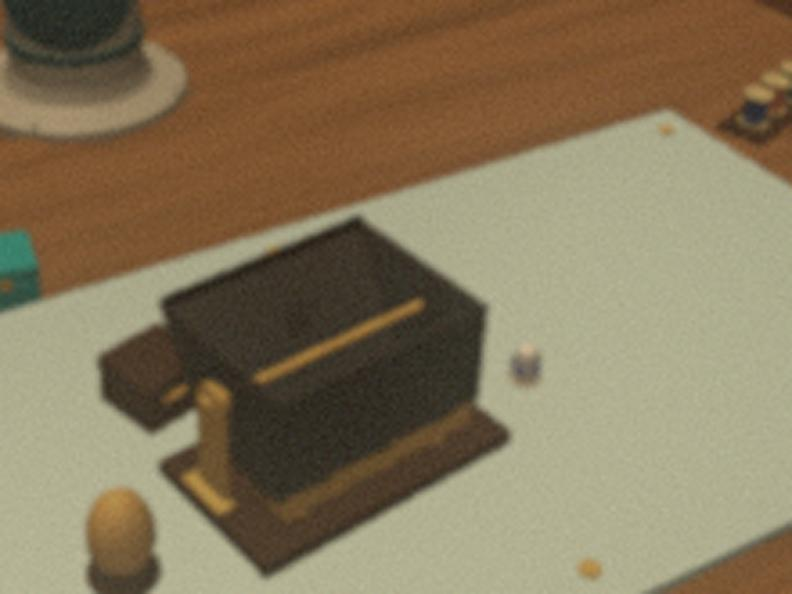

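The pendant refused the rows because every key is required. The picture shows the scene unchanged, with no arm near the bin. I'll send full rows, and turn by az +20 to align the tips with the lip.

```bash
python3 -m pendant '[{"jaw":-1,"tx":3,"ty":-4.5,"tz":0,"ax":0,"ay":0,"az":5},{"jaw":-1,"tx":6,"ty":-9,"tz":0,"ax":0,"ay":0,"az":10},{"jaw":-1,"tx":9,"ty":-13.5,"tz":0,"ax":0,"ay":0,"az":15},{"jaw":-1,"tx":12,"ty":-18,"tz":0,"ax":0,"ay":0,"az":20},{"jaw":-1,"tx":15,"ty":-22.5,"tz":0,"ax":0,"ay":0,"az":20},{"jaw":-1,"tx":18,"ty":-27,"tz":0,"ax":0,"ay":0,"az":20},{"jaw":-1,"tx":21,"ty":-31.5,"tz":0,"ax":0,"ay":0,"az":20},{"jaw":-1,"tx":24,"ty":-36,"tz":0,"ax":0,"ay":0,"az":20},{"jaw":-1,"tx":27,"ty":-40.5,"tz":0,"ax":0,"ay":0,"az":20},{"jaw":-1,"tx":30,"ty":-45,"tz":0,"ax":0,"ay":0,"az":20}]' 20
```

```text
clock: 1.4
position: [0.4622, 0.1003, 0.25]
ee_rot: [0.0, -0.032, 0.999, 0.0]
contact_force: [1.0, 0.6, -0.2]
width: -0.0001
gripper_force: 0.0
```

```bash
python3 -m pendant '[{"jaw":-1,"tx":2.7,"ty":-4,"tz":0,"ax":0,"ay":0,"az":0},{"jaw":-1,"tx":5.4,"ty":-8,"tz":0,"ax":0,"ay":0,"az":0},{"jaw":-1,"tx":8,"ty":-12.1,"tz":-2,"ax":0,"ay":0,"az":0},{"jaw":-1,"tx":8,"ty":-12.1,"tz":-4,"ax":0,"ay":0,"az":0},{"jaw":-1,"tx":8,"ty":-12.1,"tz":-5.5,"ax":0,"ay":0,"az":0},{"jaw":-1,"tx":8,"ty":-12.1,"tz":-5.5,"ax":0,"ay":0,"az":0},{"jaw":-1,"tx":8,"ty":-12.1,"tz":-5.5,"ax":0,"ay":0,"az":0},{"jaw":-1,"tx":8,"ty":-12.1,"tz":-5.5,"ax":0,"ay":0,"az":0}]'
python3 - <<'E'
from rig import manip;import cv2
d=manip.get_image("scene");cv2.imwrite("pics/s1.png",cv2.resize(d["pixels"][130:295,180:400],None,fx=3.6,fy=3.6,interpolation=cv2.INTER_CUBIC))
for i in range(4):
    manip.get_image("top");print(manip.get_state()["contact_force"].round(2),manip.get_state()["position"].round(4))
E
```

```text
clock: 2.4
position: [0.542, -0.0187, 0.1961]
ee_rot: [0.001, -0.033, 0.999, -0.0]
contact_force: [-0.4, 0.1, 0.3]
width: 0.0001
gripper_force: 0.0
[-0.23  0.56 -0.22] [ 0.5419 -0.0189  0.1958]
[-0.18  0.38  0.07] [ 0.5418 -0.0189  0.1957]
[-0.99  0.23  1.44] [ 0.5418 -0.019   0.1956]
[-0.26 -0.36 -0.2 ] [ 0.5417 -0.019   0.1954]
```

View pics/s1.png

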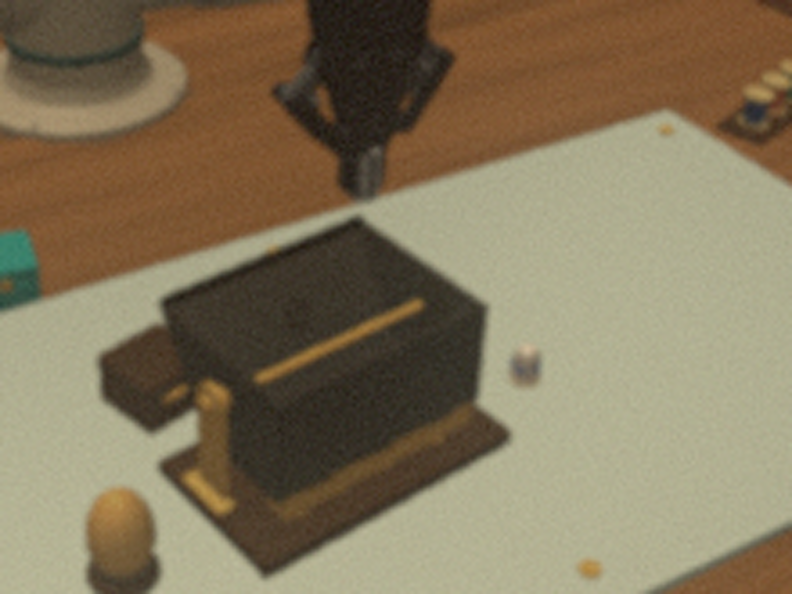

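The shut tips are just above the left end of the lip, at (365,195) in the crop against a lip end at (359,218), and close to the end itself. I'll shift about 8 mm to the right and come down gently.

```bash
python3 -m pendant '[{"jaw":-1,"tx":0,"ty":-0.4,"tz":-0.3,"ax":0,"ay":0,"az":0},{"jaw":-1,"tx":0,"ty":-0.8,"tz":-0.6,"ax":0,"ay":0,"az":0},{"jaw":-1,"tx":0,"ty":-0.8,"tz":-1.0,"ax":0,"ay":0,"az":0},{"jaw":-1,"tx":0,"ty":-0.8,"tz":-1.4,"ax":0,"ay":0,"az":0},{"jaw":-1,"tx":0,"ty":-0.8,"tz":-1.5,"ax":0,"ay":0,"az":0},{"jaw":-1,"tx":0,"ty":-0.8,"tz":-1.5,"ax":0,"ay":0,"az":0},{"jaw":-1,"tx":0,"ty":-0.8,"tz":-1.5,"ax":0,"ay":0,"az":0},{"jaw":-1,"tx":0,"ty":-0.8,"tz":-1.5,"ax":0,"ay":0,"az":0}]'
python3 -m pendant '[{"jaw":-1,"tx":0,"ty":0,"tz":-0.1,"ax":0,"ay":0,"az":0},{"jaw":-1,"tx":0,"ty":0,"tz":-0.2,"ax":0,"ay":0,"az":0},{"jaw":-1,"tx":0,"ty":0,"tz":-0.2,"ax":0,"ay":0,"az":0}]'
python3 -m pendant '[{"jaw":-1,"tx":0,"ty":0,"tz":-0.1,"ax":0,"ay":0,"az":0},{"jaw":-1,"tx":0,"ty":0,"tz":-0.2,"ax":0,"ay":0,"az":0},{"jaw":-1,"tx":0,"ty":0,"tz":-0.2,"ax":0,"ay":0,"az":0}]'
```

```text
clock: 3.65
position: [0.5417, -0.0271, 0.1802]
ee_rot: [0.0, -0.032, 0.999, 0.0]
contact_force: [-0.4, 0.4, -0.7]
width: 0.0001
gripper_force: 0.0
clock: 4.03
position: [0.5415, -0.0271, 0.1779]
ee_rot: [-0.0, -0.032, 0.999, 0.0]
contact_force: [0.4, -0.7, 0.2]
width: -0.0001
gripper_force: 0.0
clock: 4.4
position: [0.5415, -0.0271, 0.1759]
ee_rot: [-0.0, -0.032, 0.999, 0.0]
contact_force: [-0.5, 0.3, -0.3]
width: -0.0
gripper_force: 0.0
```

```bash
python3 -m pendant '[{"jaw":-1,"tx":0,"ty":0,"tz":-0.1,"ax":0,"ay":0,"az":0},{"jaw":-1,"tx":0,"ty":0,"tz":-0.1,"ax":0,"ay":0,"az":0}]'
python3 -m pendant '[{"jaw":-1,"tx":0,"ty":0,"tz":-0.1,"ax":0,"ay":0,"az":0},{"jaw":-1,"tx":0,"ty":0,"tz":-0.1,"ax":0,"ay":0,"az":0}]'
python3 - <<'E'
from rig import manip;import numpy as np
F=[]
for i in range(6): manip.get_image("top");F.append(manip.get_state()["contact_force"])
print(np.mean(F,0),np.std(F,0))
E
```

```text
clock: 4.65
position: [0.5415, -0.0271, 0.1754]
ee_rot: [0.0, -0.032, 0.999, -0.0]
contact_force: [-0.7, 0.2, 3.5]
width: -0.0004
gripper_force: 1.7
clock: 4.9
position: [0.541, -0.0272, 0.1741]
ee_rot: [-0.001, -0.032, 0.999, -0.0]
contact_force: [-3.4, -0.6, 4.6]
width: -0.0
gripper_force: 2.3
[-3.61212933 -0.67716911  5.54749035] [0.4919933  0.40681136 0.63056457]
```

Contact came at TCP z of about 0.1755, with about 5.5 N vertical. I'll add 1.5 mm of press as margin, then start the stroke.

```bash
python3 -m pendant '[{"jaw":-1,"tx":0,"ty":0,"tz":-0.08,"ax":0,"ay":0,"az":0},{"jaw":-1,"tx":0,"ty":0,"tz":-0.15,"ax":0,"ay":0,"az":0},{"jaw":-1,"tx":0,"ty":0,"tz":-0.15,"ax":0,"ay":0,"az":0},{"jaw":-1,"tx":0.02,"ty":-0.2,"tz":-0.15,"ax":0,"ay":0,"az":0},{"jaw":-1,"tx":0.05,"ty":-0.5,"tz":-0.15,"ax":0,"ay":0,"az":0},{"jaw":-1,"tx":0.09,"ty":-1.0,"tz":-0.15,"ax":0,"ay":0,"az":0},{"jaw":-1,"tx":0.13,"ty":-1.5,"tz":-0.15,"ax":0,"ay":0,"az":0},{"jaw":-1,"tx":0.18,"ty":-2.0,"tz":-0.15,"ax":0,"ay":0,"az":0}]'
```

```text
clock: 6.2
position: [0.5436, -0.0475, 0.1726]
ee_rot: [0.0, -0.032, 0.999, 0.0]
contact_force: [-0.1, 2.2, 3.6]
width: 0.0001
gripper_force: 1.6
```

```bash
python3 -m pendant '[{"jaw":-1,"tx":0.04,"ty":-0.5,"tz":0,"ax":0,"ay":0,"az":0},{"jaw":-1,"tx":0.09,"ty":-1.0,"tz":0,"ax":0,"ay":0,"az":0},{"jaw":-1,"tx":0.13,"ty":-1.5,"tz":0,"ax":0,"ay":0,"az":0},{"jaw":-1,"tx":0.18,"ty":-2.0,"tz":0,"ax":0,"ay":0,"az":0},{"jaw":-1,"tx":0.22,"ty":-2.5,"tz":0,"ax":0,"ay":0,"az":0},{"jaw":-1,"tx":0.27,"ty":-3.0,"tz":0,"ax":0,"ay":0,"az":0}]'
```

```text
clock: 6.95
position: [0.5461, -0.0775, 0.1725]
ee_rot: [-0.0, -0.032, 0.999, 0.0]
contact_force: [-0.0, 1.4, 3.1]
width: -0.0002
gripper_force: 1.5
```

Run:
```python
from rig import manip;import numpy as np,cv2
F=[]
for i in range(4): d=manip.get_image("scene");F.append(manip.get_state()["contact_force"])
print(np.mean(F,0))
cv2.imwrite("pics/s2.png",cv2.resize(d["pixels"][130:295,180:400],None,fx=3.6,fy=3.6,interpolation=cv2.INTER_CUBIC))
```

```text
[-0.36282498  0.4696243   3.46075443]
```

View pics/s2.png

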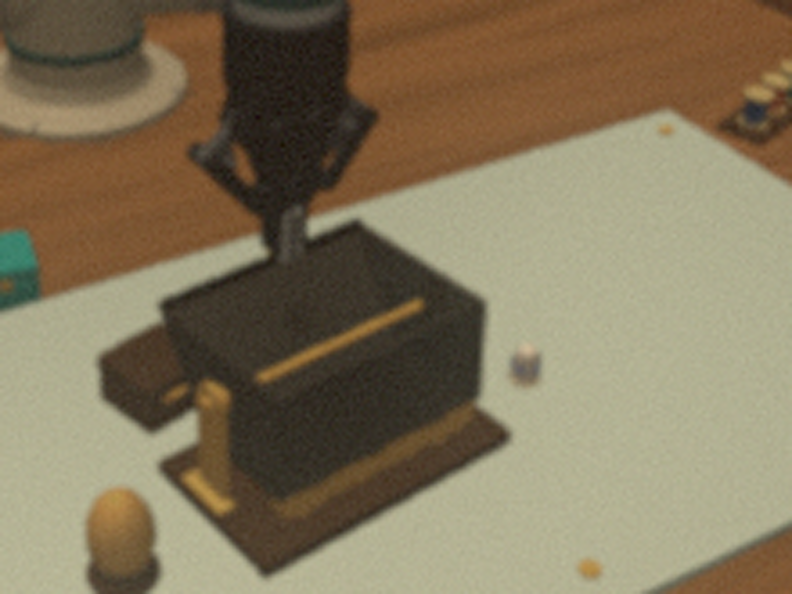

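The tips rest on the lip near its middle at crop (285,258), with a steady 3.5 N. The bin is only slightly tilted and its neighbours haven't moved. I'll carry on to the right end.

```bash
python3 -m pendant '[{"jaw":-1,"tx":0.04,"ty":-0.5,"tz":0,"ax":0,"ay":0,"az":0},{"jaw":-1,"tx":0.09,"ty":-1.0,"tz":0,"ax":0,"ay":0,"az":0},{"jaw":-1,"tx":0.13,"ty":-1.5,"tz":0,"ax":0,"ay":0,"az":0},{"jaw":-1,"tx":0.18,"ty":-2.0,"tz":0,"ax":0,"ay":0,"az":0},{"jaw":-1,"tx":0.22,"ty":-2.5,"tz":0,"ax":0,"ay":0,"az":0},{"jaw":-1,"tx":0.27,"ty":-3.0,"tz":0,"ax":0,"ay":0,"az":0},{"jaw":-1,"tx":0.31,"ty":-3.5,"tz":0,"ax":0,"ay":0,"az":0},{"jaw":-1,"tx":0.36,"ty":-4.0,"tz":0,"ax":0,"ay":0,"az":0}]'
python3 -m pendant '[{"jaw":-1,"tx":0.04,"ty":-0.5,"tz":0,"ax":0,"ay":0,"az":0},{"jaw":-1,"tx":0.09,"ty":-1.0,"tz":0,"ax":0,"ay":0,"az":0},{"jaw":-1,"tx":0.13,"ty":-1.5,"tz":0,"ax":0,"ay":0,"az":0},{"jaw":-1,"tx":0.18,"ty":-2.0,"tz":0,"ax":0,"ay":0,"az":0},{"jaw":-1,"tx":0.22,"ty":-2.5,"tz":0,"ax":0,"ay":0,"az":0},{"jaw":-1,"tx":0.27,"ty":-3.0,"tz":0,"ax":0,"ay":0,"az":0},{"jaw":-1,"tx":0.31,"ty":-3.5,"tz":0,"ax":0,"ay":0,"az":0},{"jaw":-1,"tx":0.36,"ty":-4.0,"tz":0,"ax":0,"ay":0,"az":0},{"jaw":-1,"tx":0.36,"ty":-4.0,"tz":0,"ax":0,"ay":0,"az":0}]'
python3 - <<'E'
from rig import manip;import numpy as np,cv2
F=[]
for i in range(4): d=manip.get_image("scene");F.append(manip.get_state()["contact_force"])
print(np.mean(F,0))
cv2.imwrite("pics/s3.png",cv2.resize(d["pixels"][130:295,180:400],None,fx=3.6,fy=3.6,interpolation=cv2.INTER_CUBIC))
E
```

```text
clock: 8.15
position: [0.5497, -0.1175, 0.1725]
ee_rot: [-0.0, -0.032, 0.999, 0.0]
contact_force: [0.0, 2.2, 2.4]
width: 0.0
gripper_force: 1.5
clock: 9.28
position: [0.5534, -0.158, 0.1726]
ee_rot: [0.0, -0.032, 0.999, -0.001]
contact_force: [0.1, 0.0, 3.0]
width: 0.0001
gripper_force: 1.5
[ 0.25424938 -1.08449465  3.255648  ]
```

View pics/s3.png

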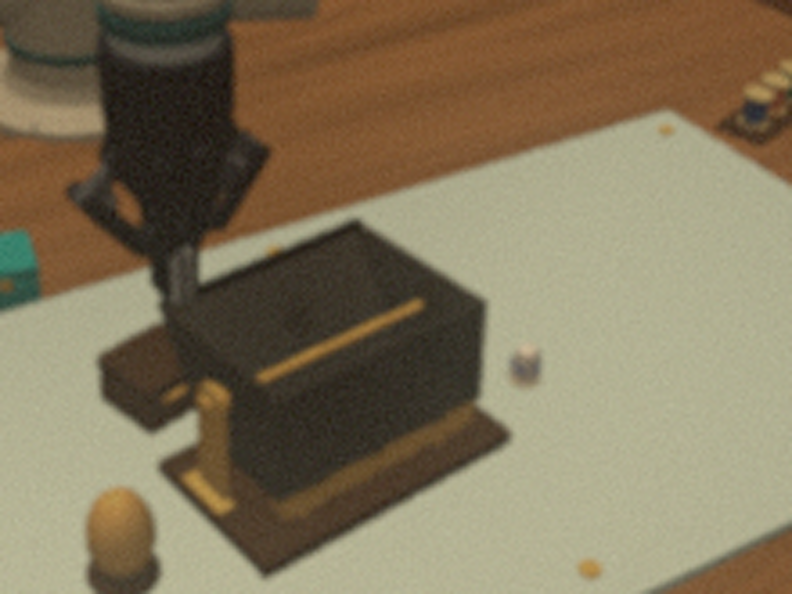

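The tips are on the lip at its right end, at crop (178,303) with the corner at (165,305), still pressing 3 N. Now I'll lift slowly so the bin settles, then pull away.

```bash
python3 -m pendant '[{"jaw":-1,"tx":0,"ty":0,"tz":0.15,"ax":0,"ay":0,"az":0},{"jaw":-1,"tx":0,"ty":0,"tz":0.3,"ax":0,"ay":0,"az":0},{"jaw":-1,"tx":0,"ty":0,"tz":0.6,"ax":0,"ay":0,"az":0},{"jaw":-1,"tx":0,"ty":0,"tz":1.5,"ax":0,"ay":0,"az":0},{"jaw":-1,"tx":0,"ty":0,"tz":3.5,"ax":0,"ay":0,"az":0},{"jaw":-1,"tx":0,"ty":0,"tz":6,"ax":0,"ay":0,"az":0},{"jaw":-1,"tx":-3,"ty":0,"tz":9,"ax":0,"ay":0,"az":0},{"jaw":-1,"tx":-6,"ty":0,"tz":11,"ax":0,"ay":0,"az":0},{"jaw":-1,"tx":-6,"ty":0,"tz":11,"ax":0,"ay":0,"az":0},{"jaw":-1,"tx":-6,"ty":0,"tz":11,"ax":0,"ay":0,"az":0}]'
python3 - <<'E'
from rig import manip;import cv2
d=manip.get_image("scene");cv2.imwrite("pics/s4.png",cv2.resize(d["pixels"][130:295,180:400],None,fx=3.6,fy=3.6,interpolation=cv2.INTER_CUBIC))
E
```

```text
clock: 10.72
position: [0.4935, -0.157, 0.2824]
ee_rot: [0.0, -0.032, 0.999, 0.0]
contact_force: [-0.9, 0.6, 0.5]
width: -0.0001
gripper_force: 0.0
```

View pics/s4.png

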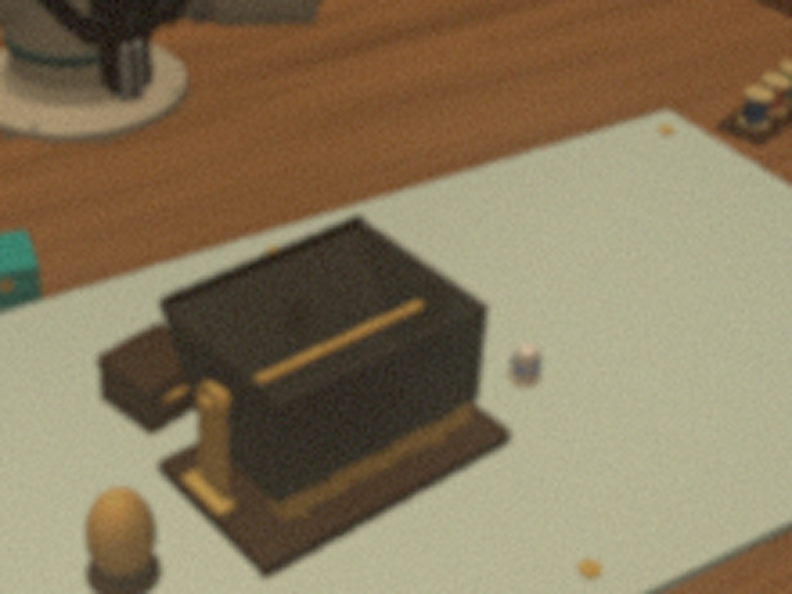

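The hand is clear, the bin is back level with its corner at (359,218) as at the start, and the neighbours in view haven't moved.

```bash
python3 -c "
from rig import manip
print(manip.sign_off())"
```

```text
the job is handed in; nothing more can be done
None
```

I stroked the lip from its left end to its right end, reading about 3–6 N at each check; the bin is back on its rests, nothing was gripped or seen to move, and the job is handed in (no verdict was returned).

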